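# Fill the two gaps in the spice tin

## Task

The round steel tin on the left holds small lidded spice pots packed one in the middle and six round it, but two places in the ring are empty. Put the two small pots of the same kind that stand loose on the worktop into these two gaps, one in each (either way round), so that all seven nest together and both stand upright and flat on the tin's floor. The larger pot of the same make does not belong in the tin.

Things in the scene. Friction and masses are not known exactly. Their poses are not given: they have to be found in the camera images.
- pot_a: One of two like loose pots on the worktop right of the tin: round, white ceramic, 60 mm across (foot tapers to 44 mm over the lowest 14 mm), fixed flat wooden lid whose top is 44 mm up, wooden knob on its middle to lift it by, 18 mm across, 28 mm tall (72 mm over all); 0.1 to 0.2 kg. Origin: centre of underside, z up. Near it, not wanted: a like pot 82 mm across, 88 mm high; a screw-lid jar.
- pot_b: The other loose pot, exactly like pot_a in shape, size and origin: underside centre, z up along the knob; lid's top 44 mm and knob's top 72 mm above it. Mind a wall shelf over the back of the worktop: underside 0.41 m up, front edge at x = 0.59 to 0.63 m, so keep the wrist in front of it when swinging across. Bystanders near the pots are up to 92 mm high.
- gap_a (a point): Centre of one empty place, on the tin's floor, 68 mm from the tin's centre; x points outward from that centre, y along the rim, z up. Tin: round, open, steel, fixed, 216 mm outside, 210 mm inside, wall 38 mm high, floor 4 mm thick. Five like pots stand loose in it, one in the middle, the nearest 68 mm from here, centre to centre; so a pot has 8 mm play to them and 7 mm to the wall.
- gap_b (a point): Centre of the other empty place, on the tin's floor, opposite gap_a: 136 mm from it, 68 mm past the tin's centre. Axes parallel to gap_a's, so x points inward to the tin's centre, y along the rim, z up. The same play as at gap_a.
Mind the look-alikes: they are no part of the job. What is shaped like the pot_a but pink is not meant.

How it is judged:
By the outcome, as a careful person would: the job done as asked, in the order asked, and still so for the second after the job is handed in, with the robot touching nothing.
It also fails if it takes over 67 s, if anything falls off the work surface, if the arm or the gripper's body presses on something with over 40 N, if the wrist force passes 120 N, or if a joint passes its speed limit or range.

## Robot

A 6-joint arm with a two-finger parallel gripper is mounted at the origin on a cart in front of the work surface, level with it; the furniture and walls round the work are solid. World frame = base frame: x ahead of the robot, y to its left, z up, the work surface at z = 0. Lengths are in m, angles in degrees, forces in N, time in s.
With the tool pointing down it reaches from about 0.425 to 0.95 m from the base axis. Payload 3.5 kg.
Tool frame: the origin (TCP) lies midway between the tips of the shut fingers; the grasp point (between the pads) lies 19 mm behind it (arm.grasp_offset is the distance from the TCP to the grasp point, in m); z points along the fingers, y is the direction in which the jaws open and shut (so a half turn about z gives the same grasp; the last joint's range is limited). The gripper opens to 85 mm and grips with 20 to 120 N. Pads are 22 mm wide; open, the fingers measure 114 mm over their backs; the gripper's body (76 mm by 85 mm) begins 54 mm behind the grasp point. The pads swing forward as they close: fully open they stand 13 mm farther back than shut.
Start: joints at [62.452, 16.404, 90.338, -0, 73.258, -8.594], TCP at [0.219, 0.638, 0.231] pointing down, gripper open.
Joint ranges: [-158.93, 158.93], [-51.34, 127.21], [12.03, 142.37], [-87.48, 267.48], [13.55, 161.25], [-162.69, 162.69]. Speed limits (degrees/s): [159.86, 159.86, 180, 180, 180, 180].

## Interface

Orientations are given as [roll, pitch, yaw] about the fixed x, y, z axes, in that order (R = Rz(yaw) Ry(pitch) Rx(roll)).
In Python, from station import arm, camera, camera_info, look_for, landmark_of gives the robot as it stands. The module is installed in compiled form; this text tells all that it offers.
- The arm moves only by the tool carry_out, never from a script. Its argument "motion" is a list of rows, each an object with "xyz": the shift along the tool's x, y, z in m, a list of three; "delta_rot": the turn, a rotation vector about the tool's x, y, z in rad, a list of three. A call has 1 to 20 rows; each row shifts and turns the pose as measured when the row begins, along the tool's axes as they then stand; what a row does not reach is not made up. A row lasts 1/8 s, in which the tool goes at most 62.5 mm and 10.7 degrees, less where a joint would pass 70% of its speed; a pose out of reach is approached as far as the arm can. A call is refused whole if a number of a shift passes 0.0625 or a number of a turn 0.188, either way. A call with a gripper value outside its range is refused whole. "fingers" is the opening, from -1 (shut) to 1 (fully open), set as the call begins (left out, the last holds). The fingers move at their own pace and stop on an object; "newtons" is the grip in N (left out, the last holds). Time passes only in rows, so rows that do not move let the fingers close. It gives the time, the measured TCP pose, the force and the opening at its end, in the units of the state.
- arm.state(): the state, without advancing time (a new reading comes with each control period).
- camera(name): name is "scene" or "top" or "wrist"; returns (picture, depth): 480x640x3 uint8, red, green, blue; 480x640 float32, m along the optical axis (not along the pixel's ray), 0 where there is no reading.
- camera_info(name): a dict with "fx", "fy", "cx", "cy" (pixels), "R" (3x3) and "t" (3): a world point X has camera coordinates R X + t. Camera axes: x right, y down, z forward; pixel columns grow to the right and rows downward; lengths in m; the calibration is good to about 2 mm. The wrist camera is an equidistant fisheye: a pixel r from the principal point sees the ray r / f radians off the axis. A picture is of the moment at which its call begins: read the wrist's pose just before it. camera_info takes no time and is no camera call; for the wrist camera it gives the pose at the moment of the call.
- arm.hand_in(): hands the job in, once; it reports no verdict.
Trained networks look in the newest picture that a camera, given by its name, has taken for a name from the list of things; names that differ only in an ending like _2 or _b are one class to them, and where a whole thing is asked for, a point or a joint stands for the part that bears it (a point fixed in the world has none). Each returns a list of dicts, best first, with "p" (0 to 1); they miss things now and then, are a little off and sometimes report something else, mostly with a low value. They report only what shows in the picture. A call takes as long as a camera call. They do not tell look-alikes from the thing itself.
- look_for(query, camera): "at" ([x, y, z] in m, in the coordinates of the camera as it stood for that picture, good to about 4 mm: the middle of the surface that is visible of it).
- landmark_of(query, camera): "at" ([x, y, z] in m, in the coordinates of the camera as it stood for that picture, good to about 4 mm: a listed point, or the origin of a listed thing).
The state is a dict: "time_s": time; "joint_positions": joint angles; "qvel": joint speeds; "joint_efforts": joint torques, N m; "position": TCP position; "eef_rot": TCP orientation; "force": force on the tool from outside, world axes, zero at the start; "ft_torque": the same for the moment, N m; "grip_width": finger opening in m.
Only numpy, scipy, OpenCV 4.12 (cv2) and the standard library are available. Lean on these libraries where they do the work, as an engineer would, in place of code of your own. Each camera call takes 0.05 s, during which the arm holds its last target. There are 200 camera calls.

## Working session

There is one attempt and no reset: what is moved stays moved. The work goes in short steps, Python scripts to look and compute and a tool call to move; the robot and the scene stay as the last step left them, time stands still between calls to the robot, and variables do not carry over. Pictures are saved under pics/ and viewed, about 8 in all and at most 12, crops included, and the job is handed in when it is done.

Besides the shell and the picture viewer there is one more tool, called as name(argument=value, ...) on one line, values as JSON. carry_out: Moves the arm, as the interface text tells. Its arguments: {"type":"object","properties":{"motion":{"type":"array"},"fingers":{"type":"number"},"newtons":{"type":"number"}},"required":["motion"]}

```bash
mkdir -p pics
cat > h.py <<'E'
import numpy as np, cv2
from station import arm, camera, camera_info, look_for, landmark_of
def w(name,p,ci=None):
    ci=ci or camera_info(name); return np.array(ci["R"]).T@(np.array(p)-np.array(ci["t"]))
def px(ci,X):
    c=np.array(ci["R"])@np.array(X)+np.array(ci["t"]); return ci["fx"]*c[0]/c[2]+ci["cx"],ci["fy"]*c[1]/c[2]+ci["cy"]
E
python3 - <<'E'
from h import *
s=arm.state(); print(s["position"],s["eef_rot"],s["grip_width"],arm.grasp_offset)
for n in("scene","top"):
    im,d=camera(n); cv2.imwrite(f"pics/{n}0.png",im[:,:,::-1]); ci=camera_info(n)
    for q in("pot_a","gap_a"):
        for f in(look_for,landmark_of):
            if q=="gap_a" and f is look_for: continue
            for r in f(q,n): print(n,q,f.__name__,round(r["p"],2),np.round(w(n,r["at"],ci),3),np.round(px(ci,w(n,r["at"],ci))))
E
```

```text
[0.21890321 0.63781351 0.22990308] [-1.79863307e+02 -2.03508415e-02  1.61046501e+02] 0.08553828568444191 0.0187
scene pot_a call 0.74 [0.356 0.022 0.046] [288. 252.]
scene pot_a call 0.68 [ 0.471 -0.27   0.047] [422. 300.]
scene pot_a call 0.59 [ 0.445 -0.152  0.04 ] [372. 277.]
scene pot_a call 0.94 [ 0.455 -0.144 -0.001] [372. 285.]
scene pot_a call 0.91 [ 0.484 -0.264  0.002] [421. 309.]
scene pot_a call 0.75 [0.367 0.032 0.005] [290. 260.]
scene gap_a call 0.86 [0.479 0.185 0.006] [285. 205.]
scene gap_a call 0.7 [0.403 0.296 0.004] [234. 197.]
top pot_a call 0.84 [ 0.475 -0.253  0.044] [451. 211.]
top pot_a call 0.57 [ 0.443 -0.14   0.041] [396. 227.]
top pot_a call 0.55 [0.36  0.028 0.042] [315. 269.]
top pot_a call 0.85 [ 0.449 -0.144 -0.002] [396. 228.]
top pot_a call 0.66 [ 0.479 -0.26   0.001] [450. 213.]
top pot_a call 0.64 [ 0.366  0.028 -0.001] [317. 268.]
top gap_a call 0.78 [0.479 0.184 0.003] [245. 217.]
top gap_a call 0.77 [ 0.402  0.295 -0.001] [194. 253.]
top gap_a call 0.48 [ 0.478 -0.261  0.005] [450. 213.]
```

View pics/top0.png

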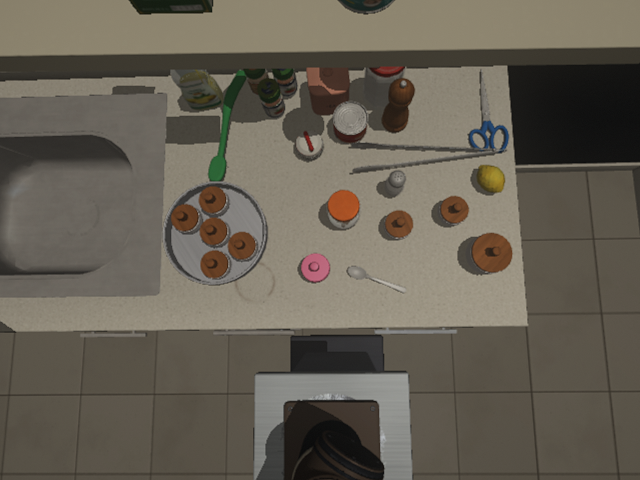

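View pics/scene0.png

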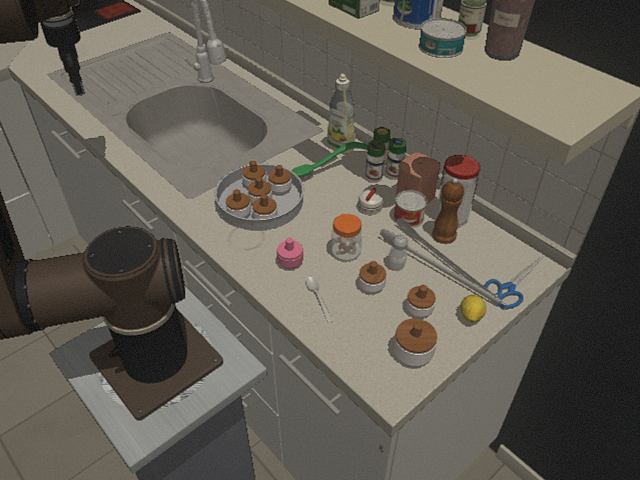

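The top view shows the two wooden-lid small pots at about (398,224) and (454,210). The large pot is at (491,253) and the pink look-alike at (315,268). The tin is centred at about (216,232), with gaps near (245,217) and (194,253). Both views agree, and the gaps are 135 mm apart, which fits. I'm heading for the nearer pot.

carry_out(motion=[{"xyz": [0,0,0],"delta_rot": [0,0,-0.166]},{"xyz": [0,0,0],"delta_rot": [0,0,-0.166]},{"xyz": [-0.031,-0.049,0],"delta_rot": [0,0,0]},{"xyz": [-0.031,-0.049,0],"delta_rot": [0,0,0]},{"xyz": [-0.031,-0.049,0],"delta_rot": [0,0,0]},{"xyz": [-0.031,-0.049,0],"delta_rot": [0,0,0]},{"xyz": [-0.031,-0.049,0],"delta_rot": [0,0,0]},{"xyz": [-0.031,-0.049,0],"delta_rot": [0,0,0]},{"xyz": [-0.031,-0.049,0],"delta_rot": [0,0,0]},{"xyz": [-0.031,-0.049,0],"delta_rot": [0,0,0]},{"xyz": [0.002,-0.05,0.003],"delta_rot": [0,0,0]},{"xyz": [0.002,-0.05,0.003],"delta_rot": [0,0,0]},{"xyz": [0.002,-0.05,0.003],"delta_rot": [0,0,0]},{"xyz": [0.002,-0.05,0.003],"delta_rot": [0,0,0]},{"xyz": [0.002,-0.05,0.003],"delta_rot": [0,0,0]},{"xyz": [0.002,-0.05,0.003],"delta_rot": [0,0,0]},{"xyz": [0.002,-0.05,0.003],"delta_rot": [0,0,0]},{"xyz": [0.002,-0.05,0.003],"delta_rot": [0,0,0]},{"xyz": [0,0,0],"delta_rot": [0,0,0]}], fingers=0.3, newtons=40)

```text
time_s: 2.78
position: [0.4716, -0.1749, 0.2102]
eef_rot: [180.0, 0.9, -179.2]
force: [0.2, 1.4, 0.4]
grip_width: 0.0554
```

```bash
cat >> h.py <<'E'
def wcloud(tag=None,name="wrist"):
    ci=camera_info(name); im,d=camera(name)
    if tag: cv2.imwrite(f"pics/{tag}.png",im[:,:,::-1])
    v,u=np.mgrid[:480,:640].astype(float); a=(u-ci["cx"])/ci["fx"]; b=(v-ci["cy"])/ci["fy"]
    if name=="wrist":
        th=np.hypot(a,b); k=np.where(th>1e-9,np.tan(np.minimum(th,1.5))/np.maximum(th,1e-9),1); a=a*k;b=b*k
    P=np.stack([a*d,b*d,d],-1); W=(P-np.array(ci["t"]))@np.array(ci["R"]); W[d<=0]=np.nan
    return ci,im,W
def knobs(W,zl,zh,c,r=0.05):
    m=(W[...,2]>zl)&(W[...,2]<zh)&(np.hypot(W[...,0]-c[0],W[...,1]-c[1])<r)
    p=W[m]; 
    return (len(p),)+((np.round(np.median(p,0),4),np.round((p.min(0)+p.max(0))/2,4),np.round(np.ptp(p,axis=0),4)) if len(p) else ())
E
python3 - <<'E'
from h import *
s=arm.state(); print(s["position"],s["eef_rot"])
ci,im,W=wcloud("w1")
for f in(look_for,landmark_of):
    for r in f("pot_a","wrist"): print(f.__name__,round(r["p"],2),np.round(w("wrist",r["at"],ci),3))
print(-ci["R"].T@ci["t"],ci["R"][2])
for c in((.452,-.144),(.480,-.261)):
    print("knob",knobs(W,.066,.080,c,.03)); print("lid",knobs(W,.038,.050,c,.045))
c2,_,T=wcloud(None,"top")
for c in((.452,-.144),(.480,-.261)):
    print("top knob",knobs(T,.064,.080,c,.03)); print("lid",knobs(T,.038,.050,c,.045))
E
```

```text
[ 0.47157969 -0.17491999  0.21017476] [ 179.9596558     0.85538579 -179.16060171]
call 0.86 [ 0.447 -0.15   0.042]
call 0.72 [0.366 0.015 0.045]
call 0.59 [ 0.476 -0.255  0.044]
call 0.95 [0.363 0.027 0.002]
call 0.67 [ 0.452 -0.145 -0.003]
call 0.66 [ 0.483 -0.259  0.001]
[ 0.38613781 -0.1761894   0.35165599] [ 0.33846879  0.00619337 -0.94095724]
knob (394, array([ 0.4522, -0.1463,  0.0718]), array([ 0.4529, -0.1454,  0.0702]), array([0.0171, 0.0175, 0.0081]))
lid (3008, array([ 0.4497, -0.1476,  0.0441]), array([ 0.4529, -0.1458,  0.044 ]), array([0.0573, 0.0569, 0.0119]))
knob (358, array([ 0.4799, -0.2596,  0.0717]), array([ 0.4806, -0.2603,  0.0701]), array([0.0167, 0.0167, 0.0081]))
lid (2560, array([ 0.4762, -0.2564,  0.044 ]), array([ 0.4811, -0.2609,  0.044 ]), array([0.0575, 0.0574, 0.0119]))
top knob (0,)
lid (0,)
top knob (0,)
lid (0,)
```

View pics/w1.png

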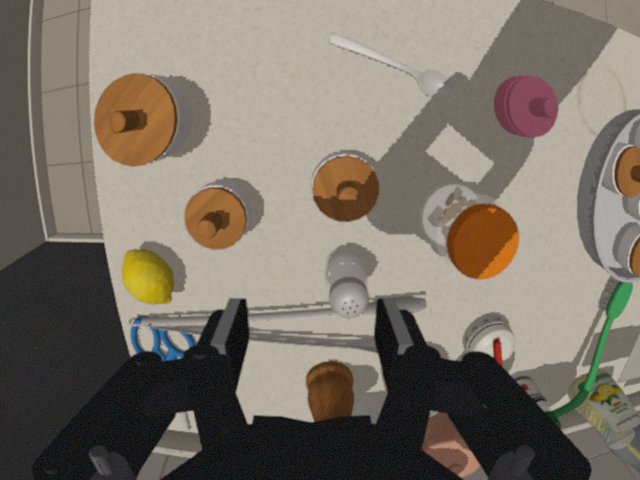

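The wrist view shows pot 1 with its knob at (347,192), pot 2 at (211,225), the big pot at (135,120) and the pink pot at (528,107). The measured knob tops are at z = 0.072 and the lids at 0.044, both as stated. Pot 1 stands at (0.453,-0.1455) and pot 2 at (0.4806,-0.2606).

carry_out(motion=[{"xyz": [0.019,0.0295,0],"delta_rot": [0,0.015,0.015]},{"xyz": [0,0,0.03],"delta_rot": [0,0,0]},{"xyz": [0,0,0.03],"delta_rot": [0,0,0]},{"xyz": [0,0,0.02],"delta_rot": [0,0,0]},{"xyz": [0,0,0],"delta_rot": [0,0,0]},{"xyz": [0,0,0],"delta_rot": [0,0,0]}])

```text
time_s: 3.72
position: [0.4538, -0.1334, 0.1308]
eef_rot: [-180.0, 0.3, -178.9]
force: [0.3, -0.0, 0.3]
grip_width: 0.0556
```

carry_out(motion=[{"xyz": [0.001,-0.012,0],"delta_rot": [0,0.005,0.018]},{"xyz": [0,0,0],"delta_rot": [0,0,0]},{"xyz": [0,0,0],"delta_rot": [0,0,0]}])

```text
time_s: 4.1
position: [0.4546, -0.1469, 0.1336]
eef_rot: [-179.8, 0.2, 180.0]
force: [0.6, -0.3, -0.3]
grip_width: 0.0556
```

carry_out(motion=[{"xyz": [0.0015,0.001,0.03],"delta_rot": [0,0,0]},{"xyz": [0,0,0.025],"delta_rot": [0,0,0]},{"xyz": [0,0,0.015],"delta_rot": [0,0,0]},{"xyz": [0,0,0.005],"delta_rot": [0,0,0]},{"xyz": [0,0,0],"delta_rot": [0,0,0]},{"xyz": [0,0,0],"delta_rot": [0,0,0]}])

```text
time_s: 4.85
position: [0.4561, -0.1482, 0.0599]
eef_rot: [-179.6, 0.6, 179.9]
force: [0.6, -0.7, -0.6]
grip_width: 0.0556
```

carry_out(motion=[{"xyz": [0.003,0.0025,0.008],"delta_rot": [0.006,0.01,0]},{"xyz": [0,0,0.004],"delta_rot": [0,0,0]},{"xyz": [0,0,0],"delta_rot": [0,0,0]}])

```text
time_s: 5.22
position: [0.4538, -0.1459, 0.0483]
eef_rot: [-179.2, 0.1, 179.9]
force: [-0.2, -0.7, 0.2]
grip_width: 0.0555
```

carry_out(motion=[{"xyz": [0,0,0],"delta_rot": [-0.014,0,0]},{"xyz": [0,0,0],"delta_rot": [0,0,0]},{"xyz": [0,0,0],"delta_rot": [0,0,0]},{"xyz": [0,0,0],"delta_rot": [0,0,0]},{"xyz": [0,0,0],"delta_rot": [0,0,0]},{"xyz": [0,0,0],"delta_rot": [0,0,0]}], fingers=-1, newtons=40)

```text
time_s: 5.98
position: [0.4541, -0.1461, 0.0486]
eef_rot: [179.9, 0.1, 179.9]
force: [0.3, -0.2, -0.6]
grip_width: 0.0166
```

carry_out(motion=[{"xyz": [0,0,-0.02],"delta_rot": [0,0,0]},{"xyz": [0,0,-0.04],"delta_rot": [0,0,0]},{"xyz": [0,0,-0.04],"delta_rot": [0,0,0]},{"xyz": [0,0,-0.03],"delta_rot": [0,0,0]},{"xyz": [0,0,-0.01],"delta_rot": [0,0,0]},{"xyz": [0,0,0],"delta_rot": [0,0,0]}])

```text
time_s: 6.72
position: [0.4509, -0.1447, 0.1883]
eef_rot: [179.7, -0.3, 179.9]
force: [-0.0, 0.3, -2.6]
grip_width: 0.0165
```

carry_out(motion=[{"xyz": [-0.001,0.02,0],"delta_rot": [0,0,0]},{"xyz": [-0.003,0.04,0],"delta_rot": [0,0,0]},{"xyz": [-0.003,0.04,0],"delta_rot": [0,0,0]},{"xyz": [-0.003,0.04,0],"delta_rot": [0,0,0]},{"xyz": [-0.003,0.04,0],"delta_rot": [0,0,0]},{"xyz": [-0.003,0.04,0],"delta_rot": [0,0,0]},{"xyz": [-0.003,0.035,0],"delta_rot": [0,0,0]},{"xyz": [-0.002,0.025,0],"delta_rot": [0,0,0]},{"xyz": [-0.001,0.015,0],"delta_rot": [0,0,0]},{"xyz": [0,0.005,0],"delta_rot": [0,0,0]},{"xyz": [0,0,0],"delta_rot": [0,0,0]},{"xyz": [0,0,0],"delta_rot": [0,0,0]}])

```text
time_s: 8.22
position: [0.4635, 0.1635, 0.1684]
eef_rot: [179.6, -2.4, 179.7]
force: [0.1, 0.5, -1.9]
grip_width: 0.0165
```

```bash
cat >> h.py <<'E'
from scipy.ndimage import label
def fit(p):
    A=np.c_[2*p,np.ones(len(p))]; s=np.linalg.lstsq(A,(p**2).sum(1),rcond=None)[0]; return s[:2],np.sqrt(s[2]+s[:2]@s[:2])
def tin(W,c=(.4405,.240)):
    rr=np.hypot(W[...,0]-c[0],W[...,1]-c[1])
    m=(W[...,2]>.0725)&(W[...,2]<.080)&(rr<.115); L,n=label(m)
    for i in range(1,n+1):
        p=W[L==i]
        if len(p)>40: print("knob",len(p),np.round((p.min(0)+p.max(0))/2,4),np.round(np.ptp(p,axis=0),3))
    m=(W[...,2]>.036)&(W[...,2]<.0405)&(rr>.098)&(rr<.118); p=W[m][:,:2]; c2,r=fit(p)
    k=abs(np.hypot(*(p-c2).T)-r)<.004; c2,r=fit(p[k]); print("rim",k.sum(),c2,r,np.ptp(np.arctan2(*(p[k]-c2).T)))
E
python3 - <<'E'
from h import *
s=arm.state(); print(s["position"],s["eef_rot"])
ci,im,W=wcloud("w2"); tin(W)
for r in landmark_of("gap_a","wrist"): print(round(r["p"],2),np.round(w("wrist",r["at"],ci),3))
print(arm.state()["position"],arm.state()["eef_rot"])
_,_,T=wcloud("t2","top"); tin(T)
E
```

```text
[0.46348725 0.16354502 0.1684249 ] [179.58759176  -2.37648364 179.67998937]
knob 526 [0.3757 0.2361 0.0752] [0.017 0.017 0.005]
knob 574 [0.4133 0.1802 0.0753] [0.018 0.017 0.005]
knob 475 [0.4444 0.2395 0.0753] [0.017 0.017 0.006]
knob 354 [0.4743 0.3009 0.0751] [0.018 0.017 0.005]
knob 379 [0.5113 0.244  0.0752] [0.017 0.018 0.005]
rim 3970 [0.44359682 0.23995646] 0.1065152705665303 6.280821496629763
0.66 [0.404 0.298 0.006]
0.59 [ 0.479  0.177 -0.001]
[0.46358051 0.16357299 0.16862779] [179.57841844  -2.35472971 179.66806527]
knob 51 [0.4099 0.1817 0.076 ] [0.016 0.015 0.007]
rim 187 [0.44022537 0.23979925] 0.10558766601249052 6.266868345096288
```

View pics/w2.png

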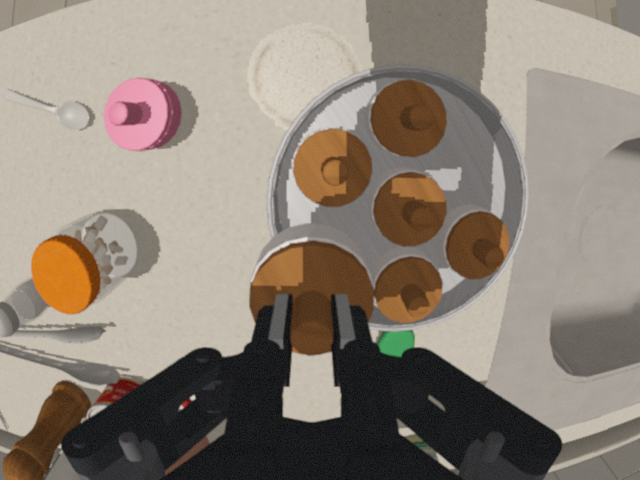

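The held pot is upright in the grip (lid at about (310,297)). The tin shows five pots and the two gaps, right and below in world terms. Rim centre (0.4436,0.2400) and the neighbours put the gaps at (0.481,0.183) and (0.406,0.297). I'll straighten the tool and move above the first gap.

carry_out(motion=[{"xyz": [-0.01,0.01,0],"delta_rot": [0,-0.041,0]},{"xyz": [-0.008,0.01,0.01],"delta_rot": [0,0,0]},{"xyz": [0,0,0.01],"delta_rot": [0,0,0]},{"xyz": [0,0,0],"delta_rot": [0,0,0]},{"xyz": [0,0,0],"delta_rot": [0,0,0]}])

```text
time_s: 9.0
position: [0.4824, 0.1829, 0.1468]
eef_rot: [179.6, -0.1, 179.5]
force: [1.7, -0.3, -2.1]
grip_width: 0.0165
```

```bash
cat >> h.py <<'E'
def held(W,s):
    p0=s["position"]; z=p0[2]-.0046
    m=(abs(W[...,2]-z)<.007)&(np.hypot(W[...,0]-p0[0],W[...,1]-p0[1])<.045); p=W[m]
    if len(p)<50: print("none");return
    n=np.linalg.svd((p-p.mean(0))[::5],full_matrices=False)[2][2]; n*=np.sign(n[2])
    # outline: farthest points per direction, clear of the fingers
    q=p[:,:2]-p0[:2]; a=np.round(np.degrees(np.arctan2(q[:,1],q[:,0]))/5); r=np.hypot(*q.T)
    e=np.array([q[a==k][r[a==k].argmax()] for k in np.unique(a)]); e=e[np.hypot(*e.T)>.024]; c,R=fit(e)
    k=abs(np.hypot(*(e-c).T)-R)<.002; c,R=fit(e[k]); print("held off tcp",np.round(c,4),"R",round(R,4),k.sum(),"n",np.round(n,3),"z",np.median(p[:,2])-p0[2])
E
python3 - <<'E'
from h import *
s=arm.state(); print(s["position"],s["eef_rot"],s["force"])
ci,im,W=wcloud(); tin(W); held(W,s)
E
```

```text
[0.4823686  0.1828822  0.14681914] [ 1.79619679e+02 -6.11328411e-02  1.79541424e+02] [ 1.65523916 -0.32189459 -2.07850305]
knob 672 [0.3758 0.2366 0.0754] [0.017 0.018 0.006]
knob 719 [0.4134 0.1802 0.0753] [0.017 0.018 0.006]
knob 627 [0.4443 0.2397 0.0755] [0.017 0.017 0.006]
knob 480 [0.4739 0.301  0.0754] [0.018 0.018 0.006]
knob 490 [0.5116 0.2439 0.0753] [0.018 0.018 0.006]
rim 5107 [0.44368594 0.24001232] 0.10643003877125128 6.27994238836904
held off tcp [-0.0014  0.0004] R 0.0287 52 n [-0.049 -0.003  0.999] z -0.004491195605832221
```

carry_out(motion=[{"xyz": [0,0,0.02],"delta_rot": [0.006,0,0]},{"xyz": [0,0,0.02],"delta_rot": [0,0,0]},{"xyz": [0,0,0.01],"delta_rot": [0,0,0]},{"xyz": [0,0,0],"delta_rot": [0,0,0]},{"xyz": [0,0,0],"delta_rot": [0,0,0]}])

```text
time_s: 9.68
position: [0.4839, 0.1828, 0.0981]
eef_rot: [179.9, 0.2, 179.5]
force: [-0.1, -0.7, -1.2]
grip_width: 0.0166
```

carry_out(motion=[{"xyz": [0.002,0,0.01],"delta_rot": [0,0.003,0]},{"xyz": [0.001,0,0.01],"delta_rot": [0,0,0]},{"xyz": [0,0,0.01],"delta_rot": [0,0,0]},{"xyz": [0,0,0.005],"delta_rot": [0,0,0]},{"xyz": [0,0,0],"delta_rot": [0,0,0]},{"xyz": [0,0,0],"delta_rot": [0,0,0]}])

```text
time_s: 10.42
position: [0.4814, 0.183, 0.0616]
eef_rot: [179.9, 0.1, 179.5]
force: [0.6, -0.6, -0.9]
grip_width: 0.0164
```

carry_out(motion=[{"xyz": [0,0,0.005],"delta_rot": [0,0,0]},{"xyz": [0,0,0.003],"delta_rot": [0,0,0]},{"xyz": [0,0,0],"delta_rot": [0,0,0]},{"xyz": [0,0,0],"delta_rot": [0,0,0]}])

```text
time_s: 10.92
position: [0.482, 0.1832, 0.0537]
eef_rot: [179.9, 0.2, 179.5]
force: [-0.2, -0.2, -1.0]
grip_width: 0.0165
```

carry_out(motion=[{"xyz": [0,0,0.0015],"delta_rot": [0,0,0]},{"xyz": [0,0,0],"delta_rot": [0,0,0]}])

```text
time_s: 11.18
position: [0.4825, 0.1832, 0.0527]
eef_rot: [179.9, 0.2, 179.5]
force: [0.0, -0.3, -1.8]
grip_width: 0.0166
```

carry_out(motion=[{"xyz": [0,0,0],"delta_rot": [0,0,0]},{"xyz": [0,0,0],"delta_rot": [0,0,0]},{"xyz": [0,0,0],"delta_rot": [0,0,0]},{"xyz": [0,0,-0.02],"delta_rot": [0,0,0]},{"xyz": [0,0,-0.03],"delta_rot": [0,0,0]},{"xyz": [0,0,-0.03],"delta_rot": [0,0,0]},{"xyz": [0,0,-0.03],"delta_rot": [0,0,0]},{"xyz": [0,0,-0.02],"delta_rot": [0,0,0]},{"xyz": [0,0,0],"delta_rot": [0,0,0]}], fingers=-0.1)

```text
time_s: 12.3
position: [0.4821, 0.183, 0.187]
eef_rot: [179.9, 0.3, 179.5]
force: [-0.3, 0.7, 0.6]
grip_width: 0.0385
```

Run:
```python
from h import *
s=arm.state(); print(s["position"],s["eef_rot"],s["force"])
ci,im,W=wcloud("w3"); tin(W); print("lid",knobs(W,.040,.056,(.481,.183),.032))
```

```text
[0.482102   0.18295614 0.18701916] [179.88429551   0.28872468 179.50265462] [-0.33742264  0.73255775  0.60425854]
knob 493 [0.3757 0.2364 0.0755] [0.018 0.017 0.006]
knob 518 [0.4133 0.1803 0.0751] [0.017 0.018 0.005]
knob 471 [0.4447 0.2401 0.0754] [0.018 0.018 0.006]
knob 366 [0.4738 0.301  0.0753] [0.017 0.017 0.005]
knob 435 [0.4818 0.1832 0.0754] [0.017 0.017 0.006]
knob 365 [0.5111 0.2436 0.0753] [0.017 0.017 0.005]
rim 4685 [0.44362362 0.24008312] 0.10649430920283957 6.282312269308212
lid (3476, array([0.4769, 0.1834, 0.0481]), array([0.4811, 0.1833, 0.048 ]), array([0.0577, 0.0582, 0.0159]))
```

Pot 1 sits upright and flat: lid at 0.048, knob top level with the others, at (0.4815,0.183). Next is pot 2.

carry_out(motion=[{"xyz": [0,-0.03,0],"delta_rot": [0,0,0]},{"xyz": [0,-0.05,0],"delta_rot": [0,0,0]},{"xyz": [0,-0.05,0],"delta_rot": [0,0,0]},{"xyz": [0,-0.05,0],"delta_rot": [0,0,0]},{"xyz": [0,-0.05,0],"delta_rot": [0,0,0]},{"xyz": [0,-0.05,0],"delta_rot": [0,0,0]},{"xyz": [0,-0.05,0],"delta_rot": [0,0,0]},{"xyz": [0,-0.05,0],"delta_rot": [0,0,0]},{"xyz": [0,-0.035,0],"delta_rot": [0,0,0]},{"xyz": [0,-0.02,0],"delta_rot": [0,0,0]},{"xyz": [0,-0.005,0],"delta_rot": [0,0,0]},{"xyz": [0,0,0],"delta_rot": [0,0,0]},{"xyz": [0,0,0],"delta_rot": [0,0,0]}], fingers=0.3)

```text
time_s: 13.98
position: [0.4697, -0.2649, 0.1651]
eef_rot: [179.2, -1.3, 179.7]
force: [-0.2, 0.6, 0.3]
grip_width: 0.0557
```

Run:
```python
from h import *
s=arm.state(); print(s["position"],s["eef_rot"],s["grip_width"])
ci,im,W=wcloud("w4"); print(knobs(W,.064,.08,(.4806,-.2606),.03),knobs(W,.038,.050,(.4806,-.2606),.045)[2:])
```

```text
[ 0.46967868 -0.26488406  0.16512056] [179.16641731  -1.25565859 179.74138023] 0.0557337542812158
(530, array([ 0.4793, -0.2608,  0.0717]), array([ 0.4808, -0.2606,  0.069 ]), array([0.0175, 0.0169, 0.0098])) (array([ 0.4808, -0.2612,  0.044 ]), array([0.0578, 0.0574, 0.0119]))
```

carry_out(motion=[{"xyz": [-0.008,0.004,0],"delta_rot": [0.014,-0.022,0]},{"xyz": [-0.003,0,0.02],"delta_rot": [0,0,0]},{"xyz": [0,0,0.02],"delta_rot": [0,0,0]},{"xyz": [0,0,0.01],"delta_rot": [0,0,0]},{"xyz": [0,0,0],"delta_rot": [0,0,0]},{"xyz": [0,0,0],"delta_rot": [0,0,0]}])

```text
time_s: 14.78
position: [0.4845, -0.2575, 0.1164]
eef_rot: [-179.8, 0.5, -180.0]
force: [0.0, -0.4, 0.5]
grip_width: 0.0558
```

carry_out(motion=[{"xyz": [0.003,-0.003,0.02],"delta_rot": [-0.003,0.009,0]},{"xyz": [0,0,0.015],"delta_rot": [0,0,0]},{"xyz": [0,0,0.01],"delta_rot": [0,0,0]},{"xyz": [0,0,0.005],"delta_rot": [0,0,0]},{"xyz": [0,0,0],"delta_rot": [0,0,0]},{"xyz": [0,0,0],"delta_rot": [0,0,0]}])

```text
time_s: 15.52
position: [0.4817, -0.2613, 0.0633]
eef_rot: [-179.9, -0.0, 180.0]
force: [0.5, 0.7, 0.2]
grip_width: 0.0557
```

carry_out(motion=[{"xyz": [0,0.0005,0.01],"delta_rot": [0,0,0]},{"xyz": [0,0,0.0045],"delta_rot": [0,0,0]},{"xyz": [0,0,0],"delta_rot": [0,0,0]},{"xyz": [0,0,0],"delta_rot": [0,0,0]}])

```text
time_s: 16.02
position: [0.4822, -0.2611, 0.0486]
eef_rot: [-179.9, 0.0, 180.0]
force: [-0.6, 0.3, 0.6]
grip_width: 0.0555
```

carry_out(motion=[{"xyz": [0,0,0],"delta_rot": [0,0,0]},{"xyz": [0,0,0],"delta_rot": [0,0,0]},{"xyz": [0,0,0],"delta_rot": [0,0,0]},{"xyz": [0,0,0],"delta_rot": [0,0,0]},{"xyz": [0,0,0],"delta_rot": [0,0,0]},{"xyz": [0,0,0],"delta_rot": [0,0,0]}], fingers=-1, newtons=40)

```text
time_s: 16.77
position: [0.4825, -0.2613, 0.0492]
eef_rot: [-179.8, 0.1, 180.0]
force: [-0.6, 0.6, 0.3]
grip_width: 0.0164
```

carry_out(motion=[{"xyz": [0,0,-0.02],"delta_rot": [0,0,0]},{"xyz": [0,0,-0.04],"delta_rot": [0,0,0]},{"xyz": [0,0,-0.04],"delta_rot": [0,0,0]},{"xyz": [0,0,-0.035],"delta_rot": [0,0,0]},{"xyz": [0,0,-0.015],"delta_rot": [0,0,0]},{"xyz": [0,0.02,0],"delta_rot": [0,0,0]},{"xyz": [0,0.04,0],"delta_rot": [0,0,0]},{"xyz": [0,0.045,0],"delta_rot": [0,0,0]},{"xyz": [0,0.045,0],"delta_rot": [0,0,0]},{"xyz": [0,0.045,0],"delta_rot": [0,0,0]},{"xyz": [0,0.045,0],"delta_rot": [0,0,0]},{"xyz": [0,0.045,0],"delta_rot": [0,0,0]},{"xyz": [0,0.045,0],"delta_rot": [0,0,0]},{"xyz": [0,0.035,0],"delta_rot": [0,0,0]},{"xyz": [0,0.02,0],"delta_rot": [0,0,0]},{"xyz": [0,0,0],"delta_rot": [0,0,0]}])

```text
time_s: 18.77
position: [0.4622, 0.1499, 0.1785]
eef_rot: [179.2, -2.5, -179.8]
force: [-1.5, -0.5, -1.3]
grip_width: 0.0165
```

carry_out(motion=[{"xyz": [0,0.01,0],"delta_rot": [0.014,-0.043,0]},{"xyz": [0.01,0.03,0],"delta_rot": [0,0,0]},{"xyz": [0.015,0.035,0],"delta_rot": [0,0,0]},{"xyz": [0.015,0.03,0],"delta_rot": [0,0,0]},{"xyz": [0.01,0.025,0],"delta_rot": [0,0,0]},{"xyz": [0.005,0.01,0],"delta_rot": [0,0,0]},{"xyz": [0,0,0],"delta_rot": [0,0,0]},{"xyz": [0,0,0],"delta_rot": [0,0,0]}])

```text
time_s: 19.77
position: [0.3985, 0.2878, 0.168]
eef_rot: [-179.5, -1.0, 179.9]
force: [0.1, 0.5, -1.7]
grip_width: 0.0161
```

Run:
```python
from h import *
s=arm.state(); print(s["position"],s["eef_rot"],s["force"])
ci,im,W=wcloud("w5"); tin(W); held(W,s)
```

```text
[0.39850209 0.28781937 0.16797444] [-179.47863276   -1.01259101  179.89576093] [ 0.0638102   0.46129758 -1.72602623]
knob 502 [0.3755 0.2366 0.0753] [0.017 0.018 0.006]
knob 399 [0.4129 0.181  0.0751] [0.017 0.017 0.005]
knob 251 [0.4442 0.2371 0.0751] [0.017 0.01  0.005]
knob 311 [0.4816 0.1844 0.0753] [0.019 0.017 0.005]
rim 3430 [0.44324307 0.24063607] 0.10653158404683263 6.282535698719174
held off tcp [-0.0017  0.0002] R 0.0288 52 n [-0.03   0.01   0.999] z -0.004809939462643409
```

carry_out(motion=[{"xyz": [-0.009,0.009,0],"delta_rot": [-0.009,-0.017,0]},{"xyz": [0,0,0.02],"delta_rot": [0,0,0]},{"xyz": [0,0,0.02],"delta_rot": [0,0,0]},{"xyz": [0,0,0.01],"delta_rot": [0,0,0]},{"xyz": [0,0,0],"delta_rot": [0,0,0]},{"xyz": [0,0,0],"delta_rot": [0,0,0]}])

```text
time_s: 20.58
position: [0.4132, 0.2971, 0.1187]
eef_rot: [179.8, 0.4, 179.6]
force: [-1.0, -0.5, -0.6]
grip_width: 0.0165
```

carry_out(motion=[{"xyz": [0.0055,0,0.005],"delta_rot": [0.003,0.007,0]},{"xyz": [0,0,0.01],"delta_rot": [0,0,0]},{"xyz": [0,0,0.005],"delta_rot": [0,0,0]},{"xyz": [0,0,0],"delta_rot": [0,0,0]},{"xyz": [0,0,0],"delta_rot": [0,0,0]}])

```text
time_s: 21.2
position: [0.4081, 0.2976, 0.0985]
eef_rot: [179.9, 0.1, 179.6]
force: [-0.0, -0.3, -1.6]
grip_width: 0.0168
```

carry_out(motion=[{"xyz": [0,-0.0005,0.01],"delta_rot": [0,0,0]},{"xyz": [0,0,0.01],"delta_rot": [0,0,0]},{"xyz": [0,0,0.01],"delta_rot": [0,0,0]},{"xyz": [0,0,0.005],"delta_rot": [0,0,0]},{"xyz": [0,0,0],"delta_rot": [0,0,0]},{"xyz": [0,0,0],"delta_rot": [0,0,0]}])

```text
time_s: 21.95
position: [0.408, 0.2971, 0.0607]
eef_rot: [179.9, 0.1, 179.6]
force: [0.2, 0.1, -0.7]
grip_width: 0.0166
```

carry_out(motion=[{"xyz": [0,0,0.005],"delta_rot": [0,0,0]},{"xyz": [0,0,0.0025],"delta_rot": [0,0,0]},{"xyz": [0,0,0],"delta_rot": [0,0,0]},{"xyz": [0,0,0],"delta_rot": [0,0,0]}])

```text
time_s: 22.45
position: [0.4086, 0.2974, 0.0534]
eef_rot: [179.9, 0.2, 179.6]
force: [0.3, 0.1, -1.2]
grip_width: 0.0166
```

carry_out(motion=[{"xyz": [0,0,0],"delta_rot": [0,0,0]},{"xyz": [0,0,0],"delta_rot": [0,0,0]},{"xyz": [0,0,0],"delta_rot": [0,0,0]},{"xyz": [0,0,-0.02],"delta_rot": [0,0,0]},{"xyz": [0,0,-0.03],"delta_rot": [0,0,0]},{"xyz": [0,0,-0.03],"delta_rot": [0,0,0]},{"xyz": [0,0,-0.03],"delta_rot": [0,0,0]},{"xyz": [0,0,-0.03],"delta_rot": [0,0,0]},{"xyz": [0,0,-0.01],"delta_rot": [0,0,0]},{"xyz": [0,0,0],"delta_rot": [0,0,0]}], fingers=-0.1)

```text
time_s: 23.7
position: [0.4081, 0.297, 0.2083]
eef_rot: [179.9, 0.2, 179.6]
force: [0.1, 0.1, -1.2]
grip_width: 0.0384
```

Run:
```python
from h import *
s=arm.state(); print(s["position"],s["eef_rot"],s["force"],s["grip_width"])
ci,im,W=wcloud("w6"); tin(W)
for c in((.406,.297),(.481,.183)): print("lid",knobs(W,.040,.056,c,.032))
```

```text
[0.40811046 0.29697275 0.20825845] [179.86403375   0.23079552 179.61918287] [ 0.11645637  0.07827356 -1.23675668] 0.03840975724129876
knob 385 [0.3752 0.2366 0.0753] [0.017 0.017 0.005]
knob 370 [0.4067 0.2973 0.0751] [0.016 0.017 0.005]
knob 301 [0.4133 0.1808 0.0752] [0.016 0.016 0.005]
knob 336 [0.4441 0.2404 0.0752] [0.017 0.017 0.005]
knob 316 [0.4742 0.3015 0.0753] [0.018 0.018 0.005]
knob 259 [0.4815 0.1845 0.075 ] [0.017 0.017 0.005]
rim 3376 [0.44335832 0.24072574] 0.10656493950015085 6.279395778707205
lid (3082, array([0.403 , 0.298 , 0.0481]), array([0.407 , 0.2977, 0.048 ]), array([0.0582, 0.0581, 0.0159]))
lid (2115, array([0.4746, 0.1902, 0.048 ]), array([0.4816, 0.1837, 0.048 ]), array([0.0579, 0.0585, 0.016 ]))
```

View pics/w6.png

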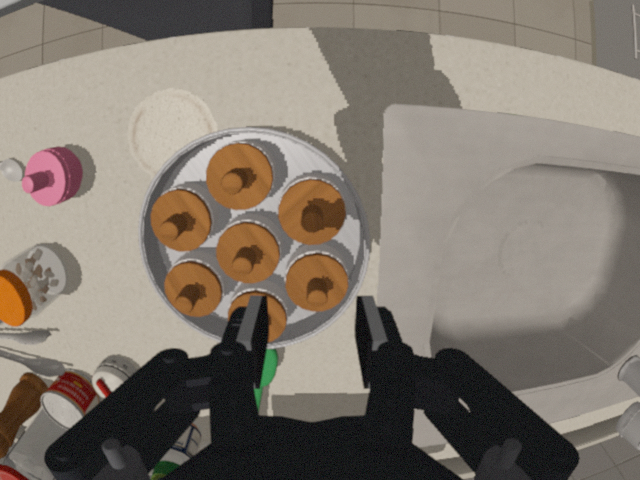

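The picture shows all seven pots nested in the tin, around (250,240), upright with lids level at 0.048. The gripper is clear at z = 0.208, so I'm handing in.

```bash
python3 -c "
from station import arm
print(arm.hand_in())"
```

```text
the job is handed in; nothing more can be done
None
```

Both loose small pots are now in the tin's two gaps, lifted by their knobs. I set one at about (0.4815, 0.183) and the other at about (0.407, 0.297). I did not touch the large pot, the pink pot or anything else on the worktop.

- **Last wrist-camera check:** both lids lie at z = 0.048 and both knob tops are level with the other pots' knobs, so both stand flat and upright on the tin's floor. Each is within about 1 mm of its gap centre, and the other pots are where they were.
- **Robot state:** the job was handed in after about 24 s, with the gripper clear above the tin at z = 0.208.
- **Disagreements:**
  - The top camera's depth put the tin centre about 3.5 mm from where the wrist camera did in x. I used the wrist camera, since it also gave the knob positions.
  - In the last check one neighbouring pot's knob was hidden by a finger, so I judged that pot from the picture.

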